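# Check the spring fit of a blotting clamp with the thick gap gauge

### The job

Take the gap gauge with the thicker blade out of its stand and slide it from above, blade down, into the middle of the gap between the sprung pads of the blotting clamp. You should feel the pads drag on the blade; keep sliding it down until it is felt to stop on the clamp's floor, without ramming it, then let go and leave it standing there. Leave the thin gauge in its own stand.

Things in the scene. Friction and masses are not known exactly. Their poses are not given: they have to be found in the camera images.
- thick_gauge: The thicker of two upright gap gauges: bare steel blade 12 mm thick (its x), 60 mm wide (its y), 68 mm long, the lowest 4 mm relieved to 7 mm thick; on top, centred, a black plastic grip block 24 mm thick (x), 36 mm wide (y), 40 mm high. 108 mm high in all, 0.1 to 0.2 kg, the same after half a turn. Origin: centre of the blade's underside; z up.
- thick_gauge_grip (a point): Centre of the thick gauge's grip block, 88 mm above the blade's underside: take it here from above, closing along its x (24 mm). Axes as the gauge's. At first the gauge stands in a white stand (46 x 84 mm, 40 mm high), the lowest 34 mm of the blade in an open-topped slot with 1.5 mm play.
- thick_gauge_foot (a point): Centre of the underside of the thick gauge's blade. Axes as the gauge's.
- thin_gauge: The thin gap gauge, not wanted: same form and height, but its blade is only 5 mm and its grip block 12 mm thick. It stands in a similar white stand and stays there. Origin: centre of the underside of its blade; z up.
- clamp: Blotting clamp, fixed: grey base plate 150 (x) by 110 (y) by 15 mm, on it two upright pads 76 mm wide (y) facing each other over a 6 mm gap that is open at both ends; each pad is sprung and gives way up to 14 mm. White lips flare out from 34 to 51 mm above the floor, to a mouth about 26 mm wide. Origin: centre of the underside; x across the gap, y along it.
- clamp_floor (a point): Middle of the clamp's gap on top of its base plate (15 mm above the bench), the floor where the blade stops; axes as the clamp's. A 12 mm blade spreads the pads 3 mm each and takes about 8 to 14 N to enter, then drags at 4 to 8 N down to the hard stop; it does not fall in. Nothing of the clamp is over 53 mm above this point.
There are look-alikes about, which are no part of the job. Leave any brown or yellow look-alike of the clamp alone.

How it is judged:
On the way, in this order (a step that is already met when the one before it is completed fails the run):
1. the thick gauge has been lifted clear out of its stand, upright (height (world z) of thick_gauge_foot above 0.05 m and angle between thick_gauge's own z axis and vertical below 0.35 rad), for 0.1 s.
2. the held thick gauge is in the clamp's gap and the pads are felt dragging on it (z of thick_gauge_foot in the frame of clamp_floor below 0.028 m and horizontal distance between thick_gauge_foot and clamp_floor below 0.02 m and contact force between thick_gauge and the fingers above 1 N and contact force between thick_gauge and clamp above 1.5 N), for 0.05 s.
At the end, for the whole second after the job is handed in: The thick gauge stands in the clamp's gap, released and at rest, its blade's underside within 8 mm of the clamp's floor, within 18 mm of the middle along the gap and 10 mm across it, upright within 0.2 rad; the thin gauge is still upright in its own stand, within 20 mm of where it was (z of thick_gauge_foot in the frame of clamp_floor below 0.008 m and y of thick_gauge_foot in the frame of clamp_floor between -0.018 and 0.018 m and x of thick_gauge_foot in the frame of clamp_floor between -0.01 and 0.01 m and angle between each of thick_gauge, thin_gauge's own z axis and vertical below 0.2 rad and linear speed of thick_gauge below 0.02 m/s and distance of thin_gauge from where it was at the start of the episode below 0.02 m); the robot touches nothing.
It fails at once if the thick gauge is rammed into the clamp (over 70 N) (contact force between thick_gauge and clamp above 70 N).
It fails at once if the thin gauge is lifted or shoved (moved over 30 mm) (distance of thin_gauge from where it was at the start of the episode above 0.03 m).
It also fails if it takes over 42 s, if anything falls off the work surface, if the arm or the gripper's body presses on something with over 40 N, if the wrist force passes 120 N, or if a joint passes its speed limit or range.

### The arm

A 6-joint arm with a two-finger parallel gripper is mounted at the origin on the work surface. World frame = base frame: x ahead of the robot, y to its left, z up, the work surface at z = 0. Lengths are in m, angles in rad, forces in N, time in s.
With the tool pointing down it reaches from about 0.3 to 1 m from the base axis. Payload 5.1 kg.
Tool frame: the origin (TCP) lies at the very end of the fingers, on their centre line; the grasp point (between the pads) lies 19 mm behind it; z points along the fingers, x is the direction in which the jaws open and shut, and the axes are right-handed (so a half turn about z gives the same grasp; the last joint's range is limited). The gripper opens to 95 mm and grips with 3 to 60 N. Pads are 20 mm wide; open, the fingers measure 119 mm over their backs; the gripper's body (75 mm by 180 mm) begins 59 mm behind the grasp point.
Start: joints at [1.155, 0.124, 1.65, -0, 1.367, -0.083], TCP at [0.212, 0.614, 0.215] pointing down, gripper open.
Joint ranges: [-2.61, 2.61], [-1.02, 2.33], [0.03, 2.71], [-1.35, 4.49], [0.32, 2.68], [-2.91, 2.91]. Speed limits (rad/s): [2.57, 2.57, 3.14, 3.14, 3.14, 3.14].

### API

Orientations are given as a 3x3 rotation matrix whose columns are the frame's x, y, z axes.
In Python, from cell import observe, get_image, camera_model, finish_job, boxes_of, outline_of, pinpoint gives the robot as it stands. The module is installed in compiled form; this text tells all that it offers.
- The arm moves only by the tool servo_tool, never from a script. Its argument "moves" is a list that holds one entry, the list of rows, each a list of 5 numbers: the shift along the world's x, y, z in m, then the turn about the world's z in degrees, then the gripper command: -1 is shut, 1 is fully open, values between are in proportion. In form: [[[dx, dy, dz, spin, claw], ...]]. A call has 1 to 20 rows; each row shifts and turns the commanded pose from where the row before left it; what a row does not reach is not made up. A row lasts 1/8 s, in which the tool goes at most 62.5 mm and 10.7 degrees, less where a joint would pass 70% of its speed; a pose out of reach is approached as far as the arm can. A call with a gripper value outside its range is refused whole. The fingers move at their own pace and stop on an object; "newtons" is the grip in N (left out, the last holds). Time passes only in rows, so rows that do not move let the fingers close. It gives the time, the measured TCP pose, the force and the opening at its end, in the units of the state.
- observe(): the state, without advancing time (a new reading comes with each control period).
- get_image(name): name is "scene" or "top" or "wrist"; returns the picture (384x512x3 uint8, red, green, blue); there is no depth.
- camera_model(name): a dict with "K" (3x3 intrinsics, pixels), "world_from_camera" (4x4, takes a point from camera to world coordinates); the wrist camera has in their place "mount" (4x4, takes a point from camera to tool coordinates, whose origin is the TCP and whose axes are the tool frame's). Camera axes: x right, y up, looking along -z (the intrinsics and any distortion apply to the point x, -y, -z); pixel columns grow to the right and rows downward; lengths in m; the calibration is good to about 2 mm. A picture is of the moment at which its call begins: read the wrist's pose just before it. camera_model takes no time and is no camera call.
- finish_job(): hands the job in, once; it reports no verdict.
Trained networks look in the newest picture that a camera, given by its name, has taken for a name from the list of things; names that differ only in an ending like _2 or _b are one class to them, and where a whole thing is asked for, a point or a joint stands for the part that bears it (a point fixed in the world has none). Each returns a list of dicts, best first, with "score" (0 to 1); they miss things now and then, are a little off and sometimes report something else, mostly with a low value. They report only what shows in the picture. A call takes as long as a camera call. They do not tell look-alikes from the thing itself.
- boxes_of(thing, camera): "xy" ([column, row] in pixels, amid what is visible of it).
- outline_of(thing, camera): "mask" (384x512 bool, what is visible of it) and "xy" ([column, row] in pixels, amid what is visible of it).
- pinpoint(thing, camera): "xy" ([column, row] in pixels: a listed point, or the origin of a listed thing).
The state is a dict: "t": time; "joints": joint angles; "dq": joint speeds; "joint_torque": joint torques, N m; "ee_pos": TCP position; "eef_rot": TCP orientation; "wrist_force": force on the tool from outside, world axes, zero at the start; "moment": the same for the moment, N m; "grip_width": finger opening in m.
Only numpy, scipy, OpenCV 4.12 (cv2) and the standard library are available. Lean on these libraries where they do the work, as an engineer would, in place of code of your own. Each camera call takes 0.05 s, during which the arm holds its last target.

## Working session

There is one attempt and no reset: what is moved stays moved. The work goes in short steps, Python scripts to look and compute and a tool call to move; the robot and the scene stay as the last step left them, time stands still between calls to the robot, and variables do not carry over. Pictures are saved under pics/ and viewed, and the job is handed in when it is done.

Besides the shell and the picture viewer there is one more tool, called after "Emit:" in YAML: its name, and indented under it one key for each argument. servo_tool: Moves the arm, as the interface text tells. Its arguments: {"type":"object","properties":{"moves":{"type":"array","items":{"type":"array","items":{"type":"array","items":{"type":"number"}}}},"newtons":{"type":"number"}},"required":["moves"]}

```bash
mkdir -p pics
python3 - <<'E'
from cell import *
import cv2
s=observe();print(s['t'],s['ee_pos'],s['eef_rot'],s['wrist_force'],s['grip_width'])
for c in('scene','top'):
    im=get_image(c);cv2.imwrite(f'pics/{c}0.png',im[:,:,::-1])
    for t in('thick_gauge','thin_gauge','clamp'):
        print(c,t,[(r['xy'],round(r['score'],2)) for r in boxes_of(t,c)])
    print(camera_model(c))
print(observe()['t'])
E
```

```text
0.0 [0.21210538 0.61373732 0.21339862] [[ 3.26674543e-01  9.45136514e-01 -8.44266991e-04]
 [ 9.45134644e-01 -3.26675583e-01 -1.88899179e-03]
 [-2.06115653e-03 -1.80860453e-04 -9.99997859e-01]] [-0.20195302 -0.7258967  -0.6877701 ] 0.0951446451291218
scene thick_gauge [([286.2, 231.6], 0.86)]
scene thin_gauge [([376.1, 271.3], 0.68)]
scene clamp [([202.8, 237.1], 0.91), ([203.4, 145.6], 0.76), ([148.3, 192.7], 0.75)]
{'K': array([[362.74748766,   0.        , 254.75183579],
       [  0.        , 362.74748766, 191.89163876],
       [  0.        ,   0.        ,   1.        ]]), 'world_from_camera': array([[-0.39023553, -0.63192657,  0.66961559,  1.0736396 ],
       [ 0.92059481, -0.25604619,  0.29486531,  0.24255684],
       [-0.0148807 ,  0.73151155,  0.68166664,  0.7729068 ],
       [ 0.        ,  0.        ,  0.        ,  1.        ]])}
top thick_gauge [([211.3, 149.6], 0.51)]
top thin_gauge [([133.5, 131.4], 0.48)]
top clamp [([295.3, 131.3], 0.9), ([376.1, 166.9], 0.73), ([359.9, 263.7], 0.7)]
{'K': array([[405.98869395,   0.        , 252.02295157],
       [  0.        , 405.98869395, 190.02869259],
       [  0.        ,   0.        ,   1.        ]]), 'world_from_camera': array([[ 0.02896678,  0.9933293 , -0.11161459,  0.25113169],
       [-0.99951458,  0.03006488,  0.00816742, -0.0232473 ],
       [ 0.01146861,  0.11132383,  0.99371801,  1.15033131],
       [ 0.        ,  0.        ,  0.        ,  1.        ]])}
0.4
```

View pics/scene0.png

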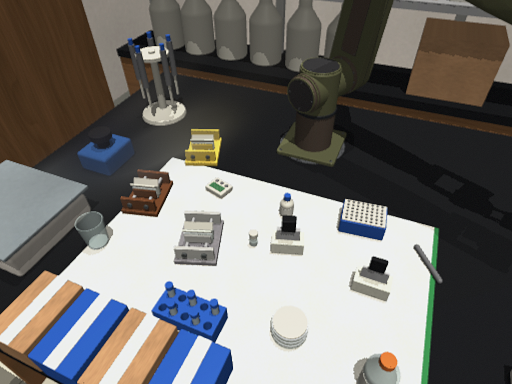

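View pics/top0.png

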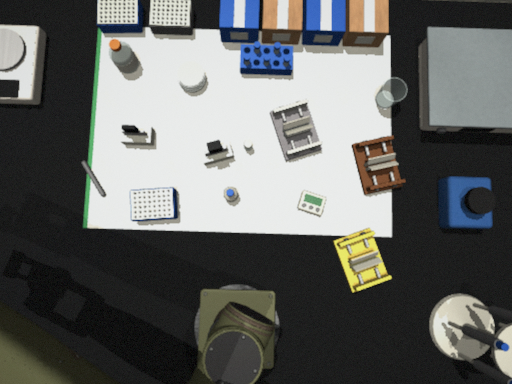

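The grey clamp sits at top (295,131) and scene (200,237). The two gauges are at top (217,148) and (133,131). I'll zoom in to see which is thicker, and triangulate the points.

```bash
cat > h.py <<'E'
import numpy as np
from cell import *
def ray(c,uv):
    m=camera_model(c);K=m['K'];T=m['world_from_camera']
    d=np.array([(uv[0]-K[0,2])/K[0,0],-(uv[1]-K[1,2])/K[1,1],-1.])
    return T[:3,3],T[:3,:3]@d
def atz(c,uv,z):
    o,d=ray(c,uv);return o+d*(z-o[2])/d[2]
def tri(a,b):
    (o1,d1),(o2,d2)=a,b
    d1=d1/np.linalg.norm(d1);d2=d2/np.linalg.norm(d2)
    s,t=np.linalg.lstsq(np.c_[d1,-d2],o2-o1,rcond=None)[0]
    p,q=o1+s*d1,o2+t*d2
    return (p+q)/2,np.linalg.norm(p-q)
def proj(c,P):
    m=camera_model(c);p=np.linalg.inv(m['world_from_camera'])@np.r_[P,1]
    K=m['K'];return np.array([K[0,2]+K[0,0]*p[0]/-p[2],K[1,2]-K[1,1]*p[1]/-p[2]])
E
python3 - <<'E'
from h import *
import cv2
a=cv2.imread('pics/top0.png')[90:190,100:340];b=cv2.imread('pics/scene0.png')[175:310,160:410]
cv2.imwrite('pics/z.png',np.vstack([cv2.resize(a,(720,300),interpolation=2),cv2.resize(b[:,:240],(528,297),interpolation=2) if 0 else cv2.resize(b,(720,300),interpolation=2)]))
R={}
for c in('scene','top'):
    get_image(c)
    for t in('thick_gauge_grip','thick_gauge_foot','thin_gauge','clamp','clamp_floor'):
        R[c,t]=[(np.array(r['xy']),r['score']) for r in pinpoint(t,c)]
        print(c,t,[(x.round(1),round(s,2)) for x,s in R[c,t]])
for t in('thick_gauge_grip','thick_gauge_foot','thin_gauge','clamp','clamp_floor'):
    for x,_ in R['scene',t]:
        for y,_ in R['top',t]:
            p,g=tri(ray('scene',x),ray('top',y))
            if g<.02: print(t,x,y,p.round(4),round(g,4))
print(observe()['t'])
E
```

```text
scene thick_gauge_grip []
scene thick_gauge_foot [(array([287.9, 246.6]), 0.91)]
scene thin_gauge [(array([367.7, 286.6]), 0.7)]
scene clamp [(array([201. , 241.3]), 0.85), (array([150.3, 196.9]), 0.81), (array([207.3, 152.1]), 0.69)]
scene clamp_floor [(array([146.7, 196.2]), 0.87), (array([202.5, 147.4]), 0.6), (array([198.1, 235.2]), 0.56)]
top thick_gauge_grip [(array([215.5, 147.6]), 0.67)]
top thick_gauge_foot [(array([218.9, 150.2]), 0.71)]
top thin_gauge [(array([142.2, 135.6]), 0.51), (array([219.1, 152.6]), 0.47)]
top clamp [(array([356.2, 259.1]), 0.87), (array([296. , 132.3]), 0.82), (array([375. , 165.4]), 0.58)]
top clamp_floor [(array([374.3, 166.5]), 0.9), (array([296.8, 131.9]), 0.73), (array([358. , 262.2]), 0.72)]
thick_gauge_foot [287.9 246.6] [218.9 150.2] [0.489  0.0712 0.0101] 0.0124
thin_gauge [367.7 286.6] [142.2 135.6] [0.5269 0.2906 0.0053] 0.0067
clamp [201.  241.3] [296.  132.3] [ 0.552  -0.1534 -0.001 ] 0.0044
clamp [150.3 196.9] [375.  165.4] [ 0.4607 -0.3816  0.0043] 0.0038
clamp [207.3 152.1] [356.2 259.1] [ 0.1937 -0.327   0.0058] 0.0042
clamp [207.3 152.1] [296.  132.3] [ 0.4864 -0.13    0.2618] 0.0103
clamp_floor [146.7 196.2] [374.3 166.5] [ 0.4609 -0.3862  0.0041] 0.0102
clamp_floor [202.5 147.4] [358.  262.2] [ 0.1895 -0.3369  0.019 ] 0.0135
clamp_floor [198.1 235.2] [296.8 131.9] [ 0.5494 -0.1568  0.0197] 0.0031
1.0
```

View pics/z.png

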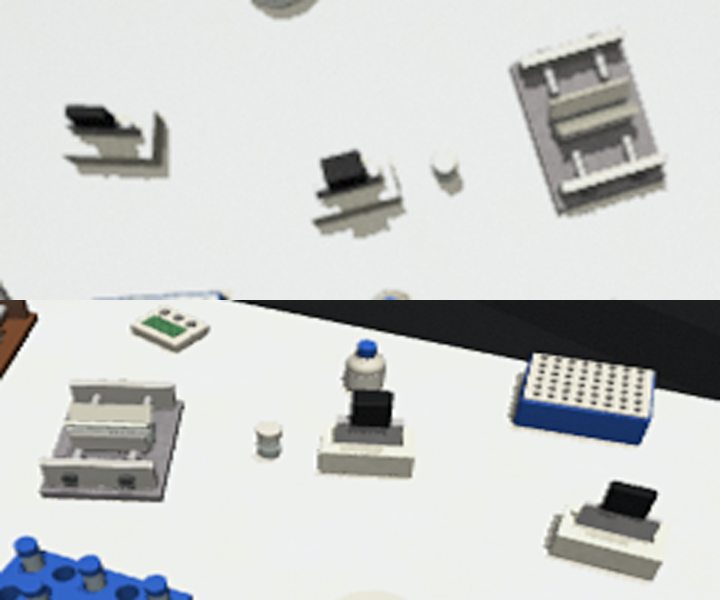

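Thick gauge is the one at (0.49, 0.07), with its x axis about 16° from world x. The clamp is at about (0.55, -0.155) at a similar angle. I'll move above the gauge and turn the tool by -55°.

Emit:
servo_tool:
  moves:
    - [[0,-0.03,0.04,0,1],[0.025,-0.055,0.015,-6,1],[0.025,-0.055,0.015,-6,1],[0.03,-0.055,0.01,-7,1],[0.03,-0.055,0,-7,1],[0.03,-0.055,0,-7,1],[0.03,-0.055,0,-7,1],[0.03,-0.055,0,-7,1],[0.03,-0.055,0,-8,1],[0.02,-0.05,0,0,1],[0,0,0,0,1],[0,0,0,0,1]]

```text
t: 2.5
ee_pos: [0.4614, 0.096, 0.2945]
eef_rot: [[0.962, 0.274, -0.0], [0.274, -0.962, 0.001], [0.0, -0.001, -1.0]]
wrist_force: [-0.1, 0.9, -0.0]
grip_width: 0.0952
```

Run:
```python
from h import *
import cv2
s=observe();print(s['t'],s['ee_pos'],s['eef_rot'],s['wrist_force'],s['dq'])
im=get_image('wrist');cv2.imwrite('pics/w1.png',im[:,:,::-1])
print(camera_model('wrist'))
for t in ('thick_gauge_grip','thick_gauge_foot'): print(t,[(np.round(r['xy'],1),round(r['score'],2)) for r in pinpoint(t,'wrist')])
```

```text
2.5 [0.46140353 0.09602913 0.29454687] [[ 9.61704093e-01  2.74089802e-01 -1.30711851e-04]
 [ 2.74089833e-01 -9.61703950e-01  5.25360967e-04]
 [ 1.82899801e-05 -5.41068582e-04 -9.99999853e-01]] [-0.10817632  0.89560877 -0.04643881] [ 0.03161835 -0.00407639  0.00364242 -0.00117852  0.00055805 -0.00269682]
{'K': array([[326.35722656,   0.        , 259.10031308],
       [  0.        , 326.35722656, 194.65734829],
       [  0.        ,   0.        ,   1.        ]]), 'mount': array([[ 9.99999898e-01,  4.25576762e-04, -1.50799290e-04,
        -8.18254498e-04],
       [ 3.60995739e-04, -9.54227424e-01, -2.99081750e-01,
        -8.33366640e-02],
       [-2.71179061e-04,  2.99081665e-01, -9.54227480e-01,
        -1.69893081e-01],
       [ 0.00000000e+00,  0.00000000e+00,  0.00000000e+00,
         1.00000000e+00]])}
thick_gauge_grip [(array([268.3, 191.9]), 0.9)]
thick_gauge_foot [(array([271.8, 175.1]), 0.73)]
```

View pics/w1.png

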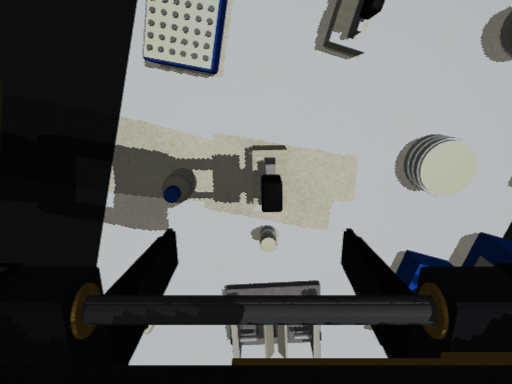

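Wrist view: the gauge grip is at about (271,193), the stand around (268,150) and the grey clamp below at (272,310). I'll take precise measurements from this.

```bash
cat >> h.py <<'E'
def wcam(s):
    m=camera_model('wrist');T=np.eye(4);T[:3,:3]=s['eef_rot'];T[:3,3]=s['ee_pos']
    return m['K'],T@m['mount']
def watz(s,uv,z):
    K,T=wcam(s);d=T[:3,:3]@np.array([(uv[0]-K[0,2])/K[0,0],-(uv[1]-K[1,2])/K[1,1],-1.])
    return T[:3,3]+d*(z-T[2,3])/d[2]
E
python3 - <<'E'
from h import *
import cv2
s=observe()
print(watz(s,(268.3,191.9),.094),watz(s,(271.8,175.1),.006))
# stereo grip top
a=cv2.imread('pics/w1.png')
cv2.imwrite('pics/w1a.png',cv2.resize(a[135:225,220:320],(800,560)[:1]+(720,)if 0 else (666,600),interpolation=0))
im=get_image('wrist')
m=outline_of('thick_gauge','wrist')
g=im.max(2)<40
g[:150]=0;g[225:]=0;g[:,:252]=0;g[:,300:]=0
n,l,st,c=cv2.connectedComponentsWithStats(g.astype('uint8'));print(st,c)
for i in range(1,n):
    if st[i,4]>100:
        p=np.argwhere(l==i)[:,::-1].astype(np.float32);print(cv2.minAreaRect(p))
E
```

```text
[0.47909093 0.07165555 0.094     ] [0.4866621  0.07240145 0.006     ]
[[     0      0    512    384 195866]
 [   265    164      1      1      1]
 [   267    164      2      1      2]
 [   272    164      2      1      2]
 [   261    175     21     38    737]] [[255.44187353 191.49243871]
 [265.         164.        ]
 [267.5        164.        ]
 [272.5        164.        ]
 [270.85617368 193.69606513]]
((271.0, 193.5), (37.0, 20.0), 90.0)
```

View pics/w1a.png

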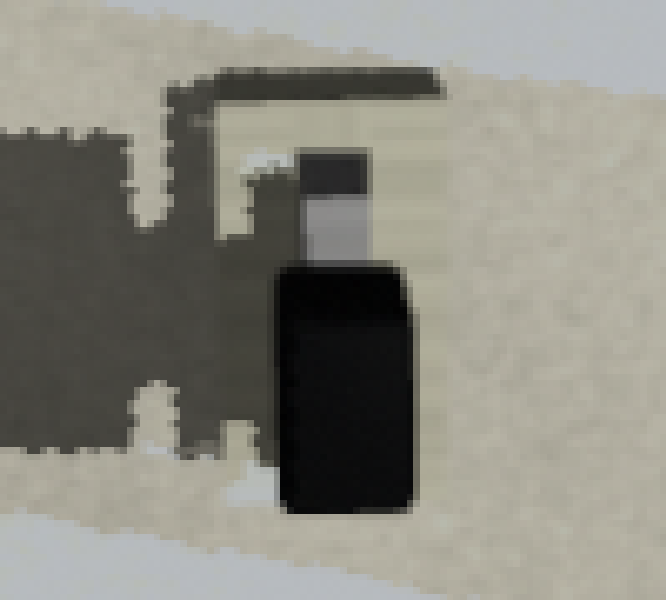

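Run:
```python
from h import *
s=observe();g=np.array(s['eef_rot'])
L=watz(s,(262,197.6),.114);R=watz(s,(282.2,197.6),.114);U=watz(s,(272.1,183.3),.114);D=watz(s,(272.1,212.),.114)
c=(L+R+U+D)/4
print(np.linalg.norm(L-R),np.linalg.norm(U-D),c,g.T@(c-s['ee_pos']),c-s['ee_pos'])
# stand top corners far/left edge check z=.04
print(proj('top',c),proj('scene',c),proj('top',np.r_[c[:2],.006]),proj('scene',np.r_[c[:2],.006]))
# blade top visible: columns 300..371 crop => at z .074
print([watz(s,(220+x/6.66,135+230/6.67),.07) for x in(300,371)])
```

```text
0.02279974914422812 0.03405516885649841 [0.48295054 0.07182101 0.114     ] [0.0139078  0.0301517  0.18060202] [ 0.02173866 -0.02511423 -0.18059997]
[213.46360774 144.70752205] [288.44529165 218.23931971] [216.59152016 153.09230051] [286.4863506  245.82246958]
[array([0.46972475, 0.09139876, 0.07      ]), array([0.48239786, 0.09504094, 0.07      ])]
```

Emit:
servo_tool:
  moves:
    - [[0.0215,-0.025,0,0,0.4],[0,0,-0.05,0,0.4],[0,0,-0.05,0,0.4],[0,0,-0.04,0,0.4],[0,0,0,0,0.4],[0,0,0,0,0.4]]
  newtons: 40

```text
t: 3.5
ee_pos: [0.4841, 0.0713, 0.1564]
eef_rot: [[0.961, 0.275, 0.003], [0.275, -0.961, 0.0], [0.002, 0.001, -1.0]]
wrist_force: [0.4, 0.4, 0.1]
grip_width: 0.0666
```

Run:
```python
from h import *
import cv2
s=observe();print(s['t'],s['ee_pos'],s['wrist_force'],s['grip_width'])
im=get_image('wrist');cv2.imwrite('pics/w2.png',im[:,:,::-1])
im=get_image('scene');cv2.imwrite('pics/s2.png',cv2.resize(im[150:300,180:430,::-1],(750,450)))
```

```text
3.5 [0.48406912 0.07131791 0.15643183] [0.38887666 0.39252841 0.12925432] 0.06658332133634981
```

View pics/w2.png

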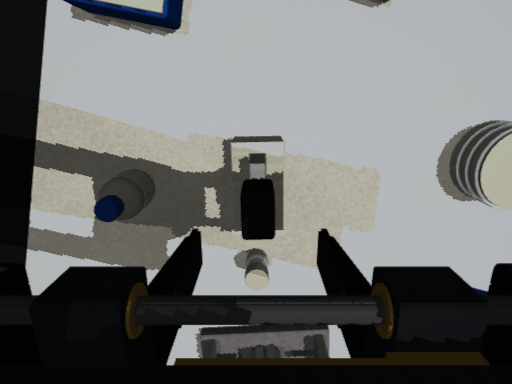

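View pics/s2.png

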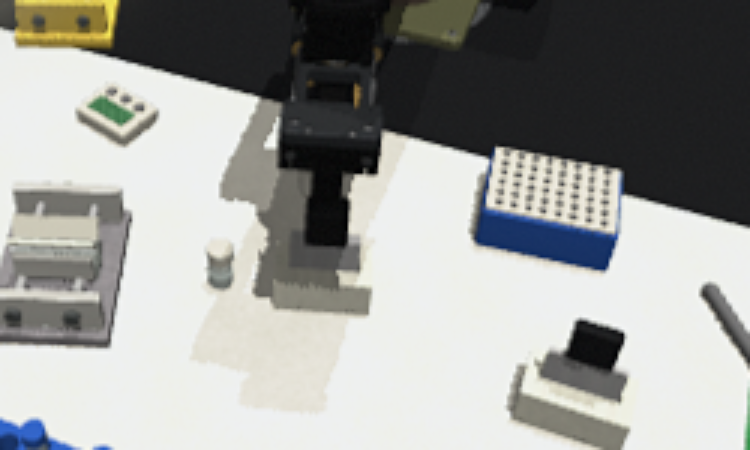

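```bash
python3 - <<'E'
from h import *
s=observe();g=np.array(s['eef_rot'])
for uv in((241.5,220),(275,220),(258,239),(258,192)):
    print(uv,(g.T@(watz(s,uv,.114)-s['ee_pos'])).round(4))
E
python3 - <<'E'
import cv2
a=cv2.imread('pics/w2.png');cv2.imwrite('pics/w2a.png',cv2.resize(a[130:250,200:310],(550,600),interpolation=0))
E
```

```text
(241.5, 220) [-0.0131  0.0021  0.0433]
(275, 220) [0.0104 0.0022 0.0434]
(258, 239) [-0.0016  0.0167  0.0433]
(258, 192) [-0.0015 -0.0184  0.0433]
```

View pics/w2a.png

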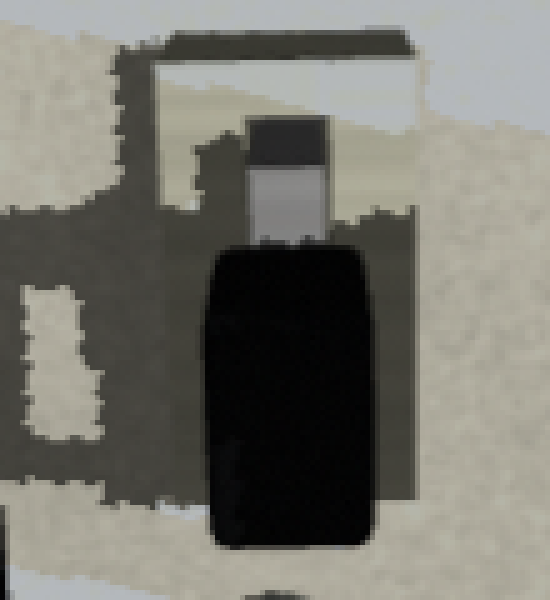

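Emit:
servo_tool:
  moves:
    - [[-0.001,0,-0.03,0,0.4],[0,0,-0.03,0,0.4],[0,0,-0.0215,0,0.4],[0,0,0,0,0.4],[0,0,0,0,-1],[0,0,0,0,-1],[0,0,0,0,-1],[0,0,0,0,-1]]
  newtons: 40

```text
t: 4.6
ee_pos: [0.4823, 0.0708, 0.0735]
eef_rot: [[0.962, 0.275, 0.001], [0.275, -0.962, 0.0], [0.001, 0.0, -1.0]]
wrist_force: [-0.7, 0.2, -0.7]
grip_width: 0.0323
```

Still closing (32 mm). I'll wait, then lift.

Emit:
servo_tool:
  moves:
    - [[0,0,0,0,-1],[0,0,0,0,-1],[0,0,0,0,-1]]

```text
t: 4.97
ee_pos: [0.4822, 0.0708, 0.0731]
eef_rot: [[0.962, 0.275, 0.0], [0.275, -0.962, 0.0], [0.0, 0.0, -1.0]]
wrist_force: [-0.2, 0.1, 0.1]
grip_width: 0.0237
```

Emit:
servo_tool:
  moves:
    - [[0,0,0.015,0,-1],[0,0,0.03,0,-1],[0,0,0.04,0,-1],[0,0,0.04,0,-1],[0,0,0,0,-1],[0,0,0,0,-1]]

```text
t: 5.72
ee_pos: [0.4811, 0.0707, 0.1967]
eef_rot: [[0.962, 0.274, -0.002], [0.274, -0.962, -0.0], [-0.002, -0.001, -1.0]]
wrist_force: [-0.8, 0.1, -1.0]
grip_width: 0.0239
```

Run:
```python
from h import *
import cv2
s=observe();print(s['t'],s['ee_pos'],s['wrist_force'],s['grip_width'])
im=get_image('wrist');cv2.imwrite('pics/w3.png',im[:,:,::-1])
im=get_image('scene');cv2.imwrite('pics/s3.png',cv2.resize(im[150:300,180:430,::-1],(750,450)))
# clamp localisation in top & scene
for c in('scene','top'):
    im=get_image(c)
    for r in outline_of('clamp',c):
        m=r['mask'];print(c,r['xy'],r['score'],im[m].mean(0).round(),cv2.minAreaRect(np.argwhere(m)[:,::-1].astype(np.float32)))
        x=r['xy'];cv2.imwrite(f"pics/m_{c}_{int(x[0])}.png",m*255)
    get_image(c);print([(np.round(r['xy'],1),round(r['score'],2)) for r in pinpoint('clamp_floor',c)])
im=get_image('top');cv2.imwrite('pics/t3.png',cv2.resize(im[90:170,255:335,::-1],(600,600),interpolation=0))
```

```text
5.725 [0.48110236 0.07072659 0.19669279] [-0.84134167  0.13423527 -1.03051374] 0.02391934816972373
scene [148.4, 193.3] 0.86 [102.  81.  66.] ((146.1999969482422, 192.10000610351562), (40.69643783569336, 54.56005859375), 26.56505012512207)
scene [200.8, 238.8] 0.72 [144. 142. 137.] ((198.1258544921875, 237.28692626953125), (44.14147186279297, 58.681514739990234), 10.007980346679688)
scene [202.8, 145.8] 0.63 [164. 149.  84.] ((202.52059936523438, 146.54638671875), (34.60063552856445, 36.189903259277344), 2.602562189102173)
[(array([202.4, 146.8]), 0.84), (array([147.4, 197.3]), 0.71), (array([198.6, 236.7]), 0.68)]
top [294.0, 132.6] 0.72 [145. 143. 138.] ((296.10052490234375, 129.98817443847656), (54.675785064697266, 40.33711624145508), 70.76933288574219)
top [360.2, 259.2] 0.66 [195. 187. 103.] ((361.2845153808594, 259.9821472167969), (56.41047286987305, 41.786346435546875), 70.76932525634766)
top [377.1, 167.9] 0.56 [115.  89.  70.] ((378.3235778808594, 164.79412841796875), (54.085445404052734, 43.89894104003906), 75.96376037597656)
top [132.7, 130.2] 0.26 [67. 67. 65.] ((133.97543334960938, 131.2705078125), (24.625720977783203, 10.683218002319336), 5.19442892074585)
[(array([294.9, 129.8]), 0.83), (array([373.8, 165.5]), 0.82)][ WARN:0@5.331] global loadsave.cpp:1063 imwrite_ Unsupported depth image for selected encoder is fallbacked to CV_8U.
```

View pics/w3.png

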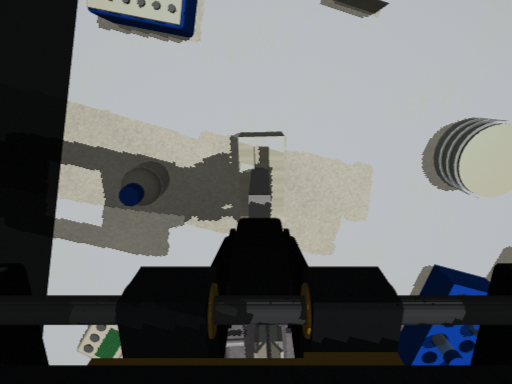

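View pics/s3.png

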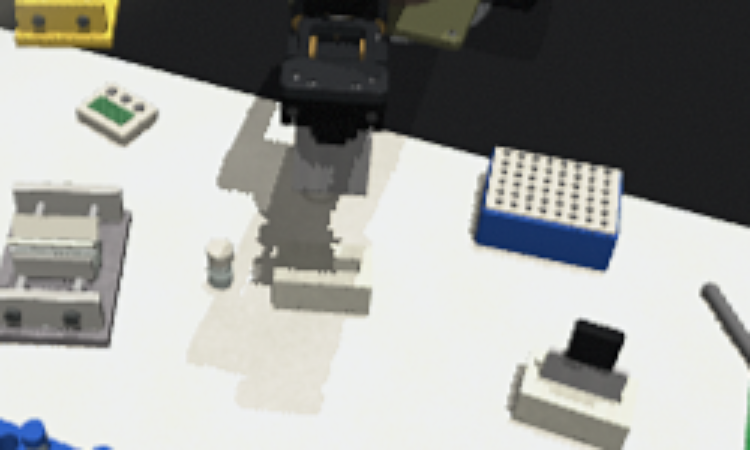

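View pics/t3.png

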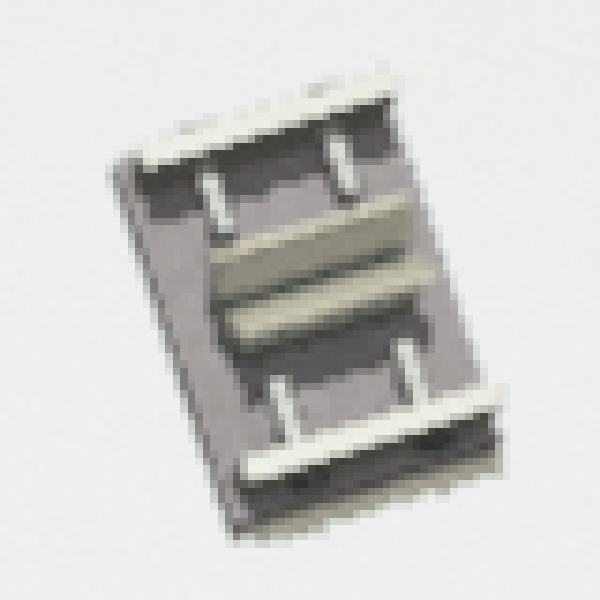

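The gauge is held and upright. I'll carry it past the clamp so the wrist camera can see the clamp unobstructed.

Emit:
servo_tool:
  moves:
    - [[0.01,-0.03,0.02,0,-1],[0.015,-0.05,0.02,0,-1],[0.015,-0.05,0.015,0,-1],[0.015,-0.05,0,0,-1],[0.015,-0.05,0,0,-1],[0.015,-0.05,0,0,-1],[0.014,-0.036,0,0,-1],[0,0,0,0,-1],[0,0,0,0,-1],[0,0,0,0,-1]]

```text
t: 7.52
ee_pos: [0.5809, -0.2441, 0.2531]
eef_rot: [[0.961, 0.276, 0.0], [0.276, -0.961, 0.0], [0.0, -0.0, -1.0]]
wrist_force: [-0.1, 0.3, -1.0]
grip_width: 0.0238
```

Run:
```python
from h import *
import cv2
s=observe();print(s['t'],s['ee_pos'],s['eef_rot'],s['dq'].round(3) if hasattr(s['dq'],'round') else s['dq'])
im=get_image('wrist');cv2.imwrite('pics/w4.png',im[:,:,::-1])
print([(np.round(r['xy'],1),round(r['score'],2),watz(s,r['xy'],.015)) for r in pinpoint('clamp_floor','wrist')])
cv2.imwrite('pics/w4a.png',cv2.resize(im[50:250,150:400,::-1],(750,600),interpolation=2))
```

```text
7.525 [ 0.58093226 -0.24409889  0.25312532] [[ 9.61263723e-01  2.75630279e-01  6.51743564e-05]
 [ 2.75630265e-01 -9.61263715e-01  1.63646565e-04]
 [ 1.07755692e-04 -1.39343481e-04 -9.99999984e-01]] [ 0.002 -0.004  0.001 -0.003 -0.    -0.001]
[(array([147.5, 237.5]), 0.93, array([ 0.46280614, -0.38800655,  0.015     ])), (array([262.5,  83.2]), 0.92, array([ 0.55831469, -0.15308486,  0.015     ]))]
```

View pics/w4.png

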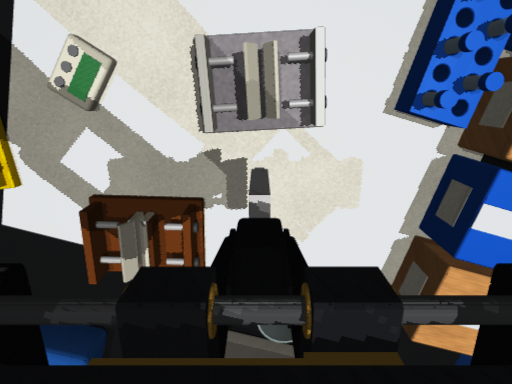

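View pics/w4a.png

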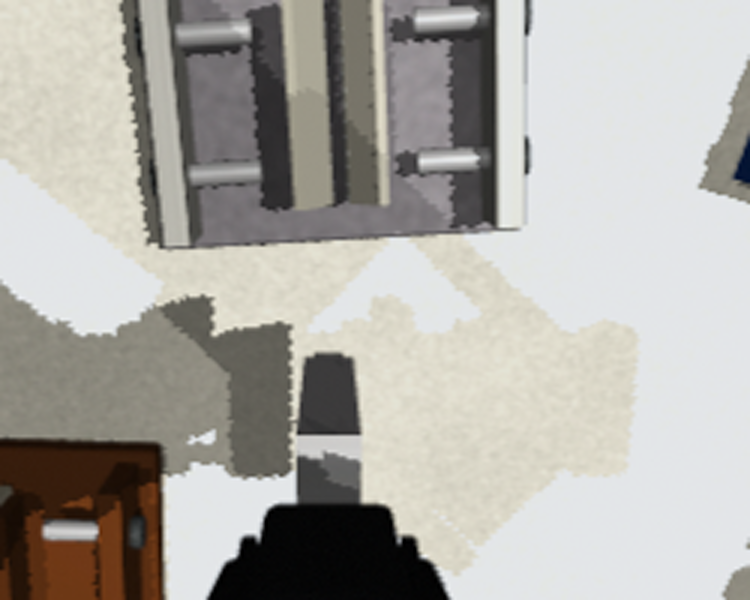

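Run:
```python
from h import *
import cv2
im=cv2.imread('pics/w4.png')
cv2.imwrite('pics/w4b.png',cv2.resize(im[20:140,190:335],(725,600),interpolation=0))
cv2.imwrite('pics/w4c.png',cv2.resize(im[155:230,220:300],(640,600),interpolation=0))
```

```text
(no output)
```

View pics/w4b.png

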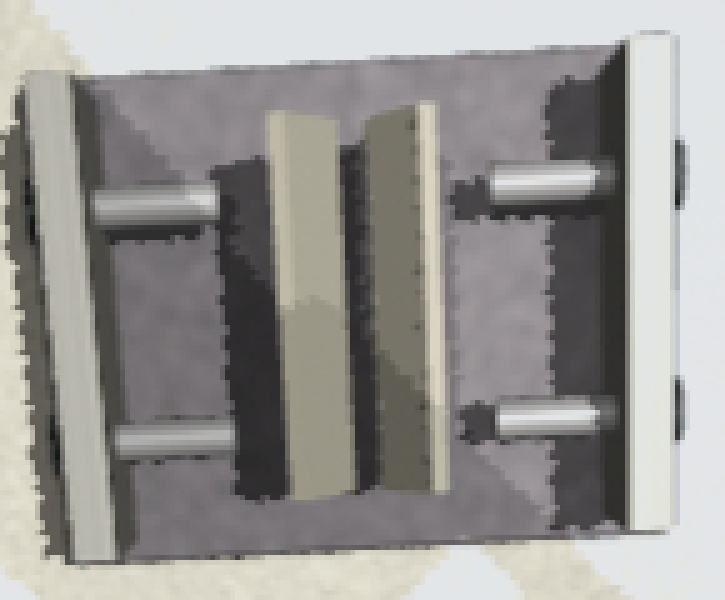

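View pics/w4c.png

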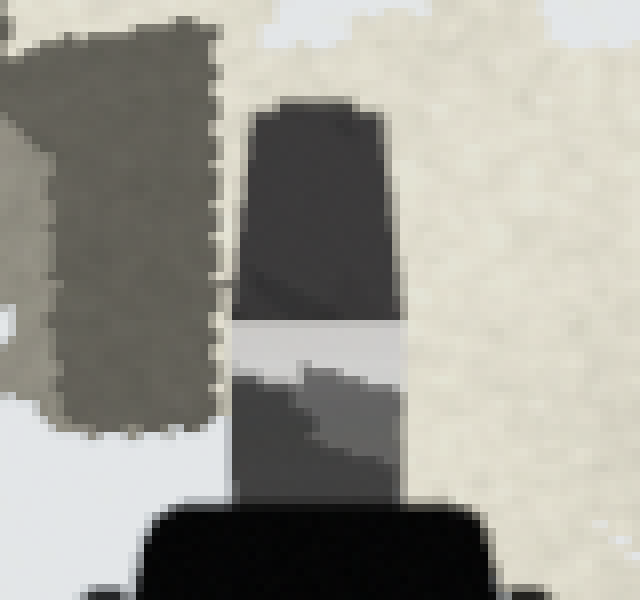

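Run:
```python
from h import *
s=observe();g=np.array(s['eef_rot']);e=np.array(s['ee_pos'])
f=lambda x,y:(190+x/5,20+y/5)
for z in(.066,.068):
    P=[watz(s,f(*p),z) for p in((268,112),(290,500),(437,102),(448,493))]
    c=sum(P)/4;y=(P[1]-P[0]+P[3]-P[2]);x=(P[2]-P[0]+P[3]-P[1])
    print(z,c.round(4),'len',np.linalg.norm(y)/2,'wid',np.linalg.norm(x)/2,'yaw of y-dir+90',np.degrees(np.arctan2(y[1],y[0]))+90,'each',[np.degrees(np.arctan2(*(b-a)[1::-1]))+90 for a,b in((P[0],P[1]),(P[2],P[3]))],np.degrees(np.arctan2(x[1],x[0])))
# base lines
F=[watz(s,f(*p),.015) for p in((120,559),(640,535))]
B=[watz(s,f(*p),.015) for p in((100,76),(620,46))]
for q in(F,B): d=q[1]-q[0];print('base yaw',np.degrees(np.arctan2(d[1],d[0])))
n=np.array([-(F[1]-F[0])[1],(F[1]-F[0])[0],0]);n/=np.linalg.norm(n)
print('base depth',[(b-F[0])@n for b in B],'center along n from lip c',(c-F[0])@n)
print('tool yaw',np.degrees(np.arctan2(g[1,0],g[0,0])))
# foot: blade bottom end near tool z?; blade columns
h=lambda x,y:(220+x/8,155+y/8)
zf=e[2]-.067
for p in((250,115),(384,115),(234,320),(405,320),(274,103),(358,103)): print(p,(g.T@(watz(s,h(*p),zf+.004)-e)).round(4))
```

```text
0.066 [ 0.5575 -0.1532  0.066 ] len 0.07619220227137728 wid 0.03382889286022879 yaw of y-dir+90 18.718075295066598 each [np.float64(18.723905511273884), np.float64(18.712273056048033)] 18.77470470796298
0.068 [ 0.5575 -0.1533  0.068 ] len 0.07576554329395559 wid 0.033639458765862475 yaw of y-dir+90 18.71807529506664 each [np.float64(18.72390551127394), np.float64(18.712273056048048)] 18.774704707962957
base yaw 18.590644392453648
base yaw 18.98561661219902
base depth [np.float64(0.10839255500011541), np.float64(0.10920636118886069)] center along n from lip c 0.054287032847426225
tool yaw 16.007590537427657
(250, 115) [-0.0065 -0.0297  0.063 ]
(384, 115) [ 0.0057 -0.0297  0.063 ]
(234, 320) [-0.0082 -0.0101  0.063 ]
(405, 320) [ 0.0078 -0.0101  0.063 ]
(274, 103) [-0.0043 -0.0308  0.063 ]
(358, 103) [ 0.0033 -0.0308  0.063 ]
```

Clamp centre is (0.5575, -0.1533), yaw 18.7°. Lip length, base depth and base yaw all agree with this. The foot is on the TCP axis. I'll go above the gap.

Emit:
servo_tool:
  moves:
    - [[-0.008,0.03,0,1.3,-1],[-0.008,0.03,0,1.4,-1],[-0.0074,0.0308,0,0,-1],[0,0,-0.04,0,-1],[0,0,-0.04,0,-1],[0,0,0,0,-1],[0,0,0,0,-1],[0,0,0,0,-1]]

```text
t: 8.62
ee_pos: [0.5591, -0.1549, 0.1758]
eef_rot: [[0.948, 0.32, 0.004], [0.32, -0.948, -0.002], [0.003, 0.003, -1.0]]
wrist_force: [0.9, 0.4, -0.8]
grip_width: 0.0241
```

Run:
```python
from h import *
import cv2
s=observe();print(s['t'],s['ee_pos'],s['eef_rot'],s['wrist_force'])
im=get_image('wrist');cv2.imwrite('pics/w5.png',im[:,:,::-1])
im=get_image('scene');cv2.imwrite('pics/s5.png',cv2.resize(im[150:280,130:290,::-1],(738,600),interpolation=2))
im=get_image('top');cv2.imwrite('pics/t5.png',cv2.resize(im[90:170,255:335,::-1],(600,600),interpolation=0))
```

```text
8.625 [ 0.55905274 -0.15491632  0.17581629] [[ 0.94756897  0.31952594  0.00402709]
 [ 0.31953409 -0.9475735  -0.00155925]
 [ 0.00331774  0.00276429 -0.99999068]] [ 0.88390509  0.43278782 -0.81519758]
```

View pics/w5.png

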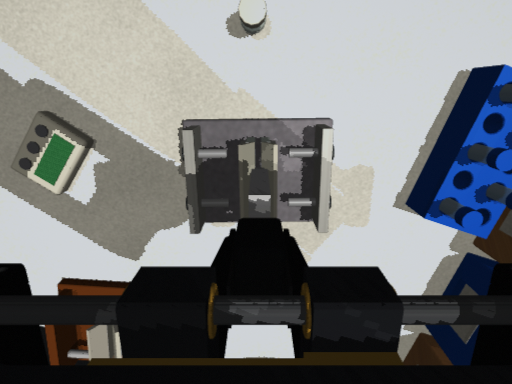

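View pics/s5.png

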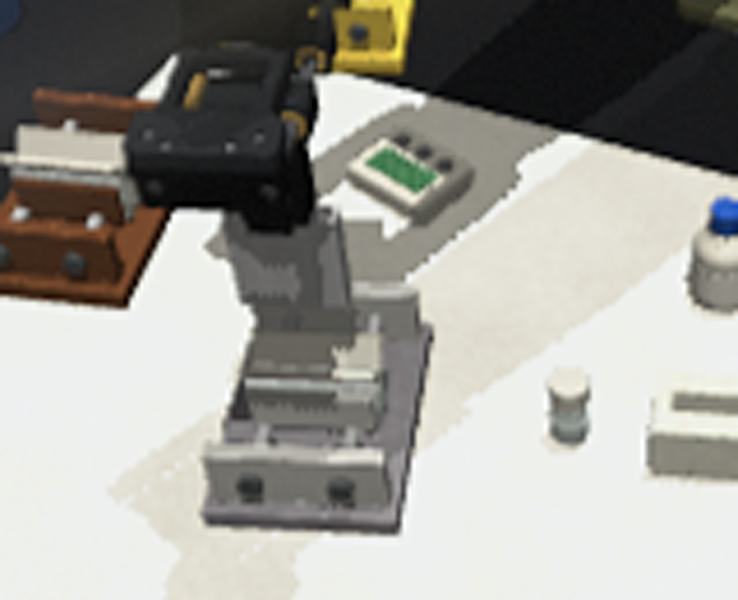

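The blade is centred between the lips (column 259, lips 240 to 278). I'll descend to just above the mouth.

Emit:
servo_tool:
  moves:
    - [[0,0,-0.02,0,-1],[0,0,-0.015,0,-1],[0,0,0,0,-1],[0,0,0,0,-1]]

```text
t: 9.28
ee_pos: [0.5576, -0.1544, 0.1377]
eef_rot: [[0.948, 0.319, -0.001], [0.319, -0.948, 0.0], [-0.0, -0.0, -1.0]]
wrist_force: [0.3, -0.0, -2.1]
grip_width: 0.024
```

Emit:
servo_tool:
  moves:
    - [[0,0.001,-0.005,0,-1],[0,0,-0.005,0,-1],[0,0,-0.004,0,-1],[0,0,-0.003,0,-1],[0,0,-0.003,0,-1],[0,0,-0.003,0,-1],[0,0,0,0,-1]]

```text
t: 10.15
ee_pos: [0.5584, -0.1537, 0.1162]
eef_rot: [[0.948, 0.32, 0.002], [0.32, -0.948, -0.001], [0.001, 0.001, -1.0]]
wrist_force: [-0.6, -0.4, 4.4]
grip_width: 0.0238
```

Emit:
servo_tool:
  moves:
    - [[0,0,-0.003,0,-1],[0,0,-0.003,0,-1],[0,0,-0.003,0,-1],[0,0,0,0,-1]]

```text
t: 10.65
ee_pos: [0.5579, -0.1538, 0.1059]
eef_rot: [[0.947, 0.32, 0.001], [0.32, -0.947, -0.001], [0.0, 0.001, -1.0]]
wrist_force: [0.5, -1.9, 1.4]
grip_width: 0.024
```

Emit:
servo_tool:
  moves:
    - [[0,0,-0.003,0,-1],[0,0,-0.003,0,-1],[0,0,-0.003,0,-1]]

```text
t: 11.02
ee_pos: [0.5577, -0.1532, 0.0967]
eef_rot: [[0.948, 0.319, -0.0], [0.319, -0.948, 0.0], [0.0, -0.0, -1.0]]
wrist_force: [-0.7, -0.4, 2.3]
grip_width: 0.0237
```

Emit:
servo_tool:
  moves:
    - [[0,0,-0.003,0,-1],[0,0,-0.003,0,-1],[0,0,-0.003,0,-1]]

```text
t: 11.4
ee_pos: [0.5577, -0.1533, 0.0878]
eef_rot: [[0.948, 0.32, -0.0], [0.32, -0.948, 0.0], [0.0, -0.0, -1.0]]
wrist_force: [0.4, 1.1, 2.8]
grip_width: 0.0238
```

Steady drag of about 4 N. Foot is about 6 mm above the floor now, so 1 mm steps from here.

Emit:
servo_tool:
  moves:
    - [[0,0,-0.0015,0,-1],[0,0,-0.0015,0,-1]]

```text
t: 11.65
ee_pos: [0.5576, -0.1534, 0.0849]
eef_rot: [[0.948, 0.32, -0.0], [0.32, -0.948, 0.0], [-0.0, -0.0, -1.0]]
wrist_force: [-0.1, 0.4, 2.5]
grip_width: 0.0239
```

Emit:
servo_tool:
  moves:
    - [[0,0,-0.001,0,-1],[0,0,-0.001,0,-1]]

```text
t: 11.9
ee_pos: [0.5577, -0.1534, 0.083]
eef_rot: [[0.948, 0.319, -0.0], [0.319, -0.948, -0.0], [-0.0, 0.0, -1.0]]
wrist_force: [0.1, 0.4, 3.1]
grip_width: 0.0238
```

Emit:
servo_tool:
  moves:
    - [[0,0,-0.001,0,-1]]

```text
t: 12.02
ee_pos: [0.5577, -0.1534, 0.0821]
eef_rot: [[0.948, 0.319, -0.0], [0.319, -0.948, -0.0], [-0.0, 0.0, -1.0]]
wrist_force: [-2.4, 1.0, 6.6]
grip_width: 0.0238
```

Emit:
servo_tool:
  moves:
    - [[0,0,-0.001,0,-1]]

```text
t: 12.15
ee_pos: [0.5578, -0.1534, 0.0821]
eef_rot: [[0.948, 0.32, -0.0], [0.32, -0.948, -0.0], [-0.0, -0.0, -1.0]]
wrist_force: [-4.0, 1.0, 11.5]
grip_width: 0.0236
```

Emit:
servo_tool:
  moves:
    - [[0,0,-0.0005,0,-1]]

```text
t: 12.28
ee_pos: [0.5578, -0.1534, 0.0821]
eef_rot: [[0.948, 0.32, -0.0], [0.32, -0.948, -0.0], [-0.0, -0.0, -1.0]]
wrist_force: [-4.0, 1.8, 12.1]
grip_width: 0.0238
```

TCP stopped at 0.0821, the height predicted for the floor, while the force rose. I'll relieve the push, open, then rise.

Emit:
servo_tool:
  moves:
    - [[0,0,0.001,0,-1],[0,0,0,0,-0.2],[0,0,0,0,0.2],[0,0,0,0,0.4],[0,0,0,0,0.4],[0,0,0,0,0.4]]

```text
t: 13.02
ee_pos: [0.5576, -0.1534, 0.0814]
eef_rot: [[0.948, 0.319, -0.0], [0.319, -0.948, 0.0], [-0.0, -0.0, -1.0]]
wrist_force: [0.5, -0.0, -0.0]
grip_width: 0.0648
```

Emit:
servo_tool:
  moves:
    - [[0,0,0.02,0,0.4],[0,0,0.04,0,0.4],[0,0,0.05,0,0.4],[0,0,0.05,0,0.4],[-0.02,-0.04,0,0,0.4],[-0.02,-0.05,0,0,0.4],[0,0,0,0,0.4],[0,0,0,0,0.4]]

```text
t: 14.02
ee_pos: [0.5179, -0.2433, 0.2426]
eef_rot: [[0.948, 0.319, 0.001], [0.319, -0.948, -0.0], [0.001, 0.001, -1.0]]
wrist_force: [0.3, 0.2, 0.2]
grip_width: 0.0666
```

Run:
```python
from h import *
import cv2
s=observe();print(s['t'],s['ee_pos'],s['wrist_force'],s['grip_width'])
im=get_image('wrist');cv2.imwrite('pics/w6.png',im[:,:,::-1])
im=get_image('scene');cv2.imwrite('pics/s6.png',cv2.resize(im[150:310,130:420,::-1],(798,440),interpolation=2))
print([(np.round(r['xy'],1),round(r['score'],2)) for r in pinpoint('thin_gauge','scene')])
c=np.array([.5575,-.1533]);print('expected grip top centre px',proj('scene',np.r_[c,.123]), 'thin now vs', proj('scene',[.5269,.2906,.006]))
```

```text
14.025 [ 0.51788191 -0.24328795  0.24258579] [0.28439981 0.23504381 0.22894843] 0.06657683805675516
[(array([367.4, 287.5]), 0.87)]
expected grip top centre px [193.31491083 211.08132363] thin now vs [366.30626267 286.36256151]
```

View pics/w6.png

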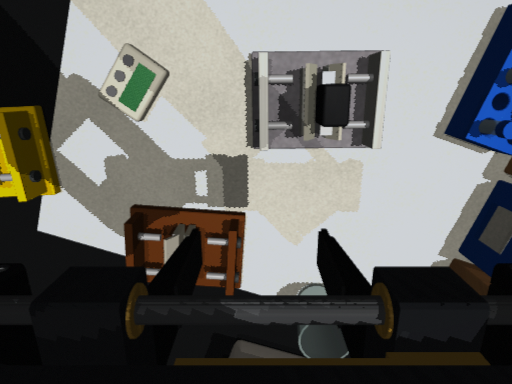

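View pics/s6.png

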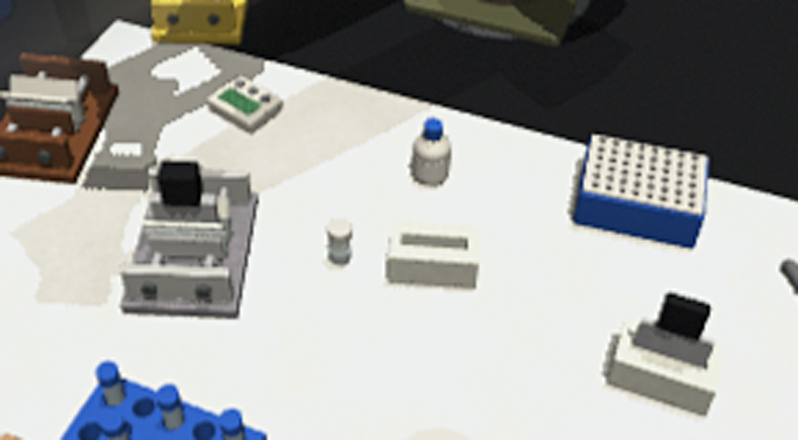

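Run:
```python
from h import *
s=observe()
print(watz(s,(316.5,110),.123),watz(s,(350,110),.123))
# grip top rows ~ 87..126
print(watz(s,(333,86),.123),watz(s,(333,126),.123))
print(finish_job())
```

```text
[ 0.54190875 -0.16159961  0.123     ] [ 0.56912575 -0.15239066  0.123     ]
[ 0.54780005 -0.13898784  0.123     ] [ 0.56050337 -0.16954923  0.123     ]
the job is handed in; nothing more can be done
None
```

The thick gauge is standing in the grey clamp's gap, released, and I have handed the job in. `finish_job` gave no verdict.

**What I did:** I took the thick gauge by its grip at about 40 N, lifted it upright out of its stand and lined it up with the clamp. I measured the clamp centre at (0.5575, -0.1533) with a yaw of 18.7°. I then slid the gauge down in small steps until it stopped on the floor, opened the fingers and withdrew.

**Forces felt:**

| Stage | Reading |
|---|---|
| Entering the lips | about 5 N |
| Dragging between the pads | about 3–4 N |
| Stop on the floor | about 12 N; tool height stayed at 0.0821 m (floor predicted at 0.082 m) |

The entry and drag readings came out somewhat below the 8–14 N and 4–8 N given. I only read the force between move calls, so the peaks may have been missed.

**Last checks:**
- **Thick gauge:** it stands upright in the clamp, and its grip centre measured about 2–3 mm from the clamp centre, which is a coarse reading.
- **Thin gauge:** it is still upright in its stand, within about 1 pixel of where it was first seen.
- **Arm:** it is clear of everything, and the wrist force is about zero.
- **Time:** the run took about 14 s of the 42 s allowed.

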